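# Take the squeeze-and-turn safety cap off the descaler jar

## Robot

A 6-joint arm with a two-finger parallel gripper is mounted at the origin on the work surface. World frame = base frame: x ahead of the robot, y to its left, z up, the work surface at z = 0. Lengths are in m, angles in degrees, forces in N, time in s.
With the tool pointing down it reaches from about 0.325 to 0.85 m from the base axis. Payload 4.4 kg.
Tool frame: the origin (TCP) lies between the finger pads; the fingertips stand 11 mm ahead of it and the grasp point (between the pads) lies 8 mm behind it; z points along the fingers, y is the line along which they close (so a half turn about z gives the same grasp; the last joint's range is limited). The gripper opens to 94 mm and grips with 3 to 60 N. Pads are 16 mm wide; open, the fingers measure 119 mm over their backs; the gripper's body (75 mm by 177 mm) begins 78 mm behind the grasp point.
Start: joints at [-80.529, 11.837, 88.321, -0, 79.842, -8.623], TCP at [0.179, -0.547, 0.216] pointing down, gripper open.
Joint ranges: [-156.59, 156.59], [-49.26, 127.26], [12.9, 141.05], [-63.56, 243.56], [4.71, 150.69], [-161.64, 161.64]. Speed limits (degrees/s): [159.86, 159.86, 180, 180, 180, 180].

## Interface

Orientations are given as a 3x3 rotation matrix whose columns are the frame's x, y, z axes.
In Python, from cell import arm, eyes gives the robot as it stands.
- The arm moves only by the tool drive_tool, never from a script. Its argument "targets" is a list of rows, each a list of 3 entries, a list of its own where there are three numbers: the shift along the tool's x, y, z in cm, then the turn, a rotation vector about the tool's x, y, z in rad, then the opening, from 0 (shut) to 1 (fully open). In form: [[[tx, ty, tz], [ax, ay, az], claw], ...]. A call has 1 to 20 rows; each row shifts and turns the commanded pose from where the row before left it, along the tool's axes as they then stand; what a row does not reach is not made up. A row lasts 1/8 s, in which the tool goes at most 62.5 mm and 10.7 degrees, less where a joint would pass 70% of its speed; a pose out of reach is approached as far as the arm can. A call is refused whole if a number of a shift passes 6.25 or a number of a turn 0.188, either way. A call with a gripper value outside its range is refused whole. The fingers move at their own pace and stop on an object; "squeeze" is the grip in N (left out, the last holds). Time passes only in rows, so rows that do not move let the fingers close. It gives the time, the measured TCP pose, the force, the opening and the grip force at its end, in the units of the state.
- arm.read_state(): the state, without advancing time (a new reading comes with each control period).
- eyes.get_image(name): name is "side" or "top" or "wrist"; returns the picture (384x512x3 uint8, red, green, blue); there is no depth.
- eyes.camera_params(name): a dict with "mtx" (3x3 intrinsics, pixels), "rvec" (rotation vector, rad) and "tvec" (3), from world to camera coordinates, as OpenCV has them; the wrist camera has in their place "mount" (4x4, takes a point from camera to tool coordinates, whose origin is the TCP and whose axes are the flange's). Camera axes: x right, y down, z forward; pixel columns grow to the right and rows downward; lengths in m; the calibration is good to about 2 mm. A picture is of the moment at which its call begins: read the wrist's pose just before it. camera_params takes no time and is no camera call.
- arm.close_job(): hands the job in; it is judged then, once.
The state is a dict: "t": time; "joint_positions": joint angles; "dq": joint speeds; "tau": joint torques, N m; "eef_pos": TCP position; "ee_rot": TCP orientation; "contact_force": force on the tool from outside, world axes, zero at the start; "ft_torque": the same for the moment, N m; "width": finger opening in m; "finger_force": force on a finger pad.
Only numpy, scipy, OpenCV 4.12 (cv2) and the standard library are available. Lean on these libraries where they do the work, as an engineer would, in place of code of your own. Each camera call takes 0.05 s, during which the arm holds its last target. There are 200 camera calls.

## Task

Open the jar of iron descaler that stands in the wooden stand: squeeze the two orange tabs of its safety cap inward, firmly but not so hard that they crack, keep them in while you turn the cap anticlockwise (seen from above) until you feel it come against its stop, and do not force it past that. Lift the cap straight off, leaving the jar upright and fully down in its stand, and set it down gently, top side up, flat on the floor of the white dish. Leave the tin, the hammer and the small anvil where they are.

Things in the scene. Friction and masses are not known exactly. Their poses are not given: they have to be found in the camera images.
- cap: Black safety cap, 51 mm in diameter, 32 mm high, 80 g, with orange spring tabs on its +y and -y sides. Origin: centre of its lower edge; z up along its axis. It starts locked on the jar, its origin 94 mm above the jar's, axes within 4 degrees of the jar's. Opens anticlockwise (+z). Contact forces between cap and jar must never sum to more than 50 N (0.5 N m at the stop).
- tab_a_face (a point): Middle of the outer face of the +y tab: 31 mm from the axis at rest, 19 mm above the cap's origin; cap's axes. The flat upright face is 20 mm wide (along x), from 8 to 27.5 mm above the cap's origin. The tab slides straight in against a spring: 3 N starts it, 8.5 N (2.7 mm in) frees its foot from the lock, 12 N brings it to its end, 4.5 mm in. It cracks at 25 N.
- tab_b_face (a point): The same on the -y tab. The two are 62 mm apart at rest, 53 mm fully in. Both must be in at once: otherwise the cap turns only about 4 degrees and stops hard on the lock. Keep both in all the way, also while lifting. Fingers that are off centre press one tab home and leave the other out: even out the two sides by feel. Finger forces on the cap must not sum to more than 50 N.
- bayonet (a point): On the cap's axis, 13 mm above the cap's lower edge: inside, two lugs hook under lugs of the neck. A springy liner pushes the cap up with 5 N; turning drags under 0.1 N m. The stop lies 24 to 80 degrees from locked, different on each jar and unseen. It is unhooked only over the last 7 degrees before it, and springs up 2 mm there. Hard on the stop it binds: ease back 2 or 3 degrees to lift.
- jar: White square plastic jar with yellow labels, 77 x 77 mm, 92 mm high to its flat shoulder, loose, 0.4 to 0.8 kg. Origin: centre of its underside, z up. The neck, 35 mm in diameter, ends 119 mm above the origin, closed by a foil seal.
- lock (a point): On the jar's axis at the height of its shoulder. Four white lock lugs, 8 mm high, stand on the shoulder beside the tabs' feet, 27 to 32 mm from the axis: keep the fingertips above them, at least 9 mm above the cap's lower edge.
- stand: Wooden block 112 x 112 x 48 mm screwed to the bench, with a square pocket 79 mm wide and 38 mm deep that keeps the jar from turning. Origin: centre of its underside, z up; the jar stands on the pocket's floor, 10 mm above it. The cap's top is then 136 mm above the bench.
- dish: Round white ceramic dish, loose, 0.45 kg, 156 mm across the rim, 13 mm high; flat floor 5 mm above its underside, 120 mm in diameter. Origin: centre of its underside, z up.
- tin: Bystander: red tin with iron pieces, 95 mm across, 32 mm high. Origin: centre of its underside. Leave it alone.
- hammer: Bystander: cross-peen hammer lying on the bench, 245 mm long along its x, head at +x. Origin: middle of the handle's underside. Leave it alone.
- stake: Bystander: small steel bench anvil, 85 x 50 x 42 mm. Origin: centre of its underside. Leave it alone.
There are look-alikes about, which are no part of the job. Of the things shaped like the cap, the black one is meant.

How it is judged (in metres and radians):
On the way, in this order (a step that is already met when the one before it is completed fails the run):
1. the tabs are squeezed and the cap is turned out of its lock (at least 14 degrees) while still down on the neck (angle between the x axis of cap and the x axis of jar, either way round above 0.25 rad and z of cap in the frame of jar below 0.1 m), for 0.1 s.
2. the cap is lifted clear of the neck while the jar stays down in its stand (z of cap in the frame of jar above 0.125 m and z of jar in the frame of stand below 0.016 m), for 0.1 s.
At the end, for the whole second after the job is handed in: The cap stands top side up (within 0.1 rad) and still on the dish's floor, its axis within 35 mm of the dish's centre, the dish flat on the bench; the jar is upright and fully down in its stand; the robot touches nothing (horizontal distance between cap and dish below 0.035 m and z of cap in the frame of dish between 0.002 and 0.009 m and angle between cap's own z axis and vertical below 0.1 rad and linear speed of each of cap, jar below 0.02 m/s and height (world z) of dish below 0.004 m and angle between dish's own z axis and vertical below 0.05 rad and z of jar in the frame of stand below 0.014 m and horizontal distance between jar and stand below 0.006 m and angle between jar's own z axis and vertical below 0.06 rad).
It fails at once if the tabs are crushed: more than 50 N of finger force on the cap (25 N a tab) (contact force between the fingers and cap above 50 N).
It fails at once if the cap is forced against lock, stop, bayonet or neck: contact forces between cap and jar above 50 N (contact force between cap and jar above 50 N).
It fails at once if the jar is pulled up by more than 5 mm or tipped by more than 0.15 rad (z of jar in the frame of stand above 0.015 m or angle between jar's own z axis and vertical above 0.15 rad).
It fails at once if the cap is banged into the dish (more than 40 N) or dropped into it (falling faster than 0.5 m/s) (contact force between cap and dish above 40 N or (horizontal distance between cap and dish below 0.08 m and z of cap in the frame of dish below 0.06 m and linear speed of cap above 0.5 m/s)).
It fails at once if the tin, the hammer or the anvil is moved by more than 20 mm (distance of any of tin, hammer, stake from where it was at the start of the episode above 0.02 m).
It also fails if it takes over 72 s, if anything falls off the work surface, if the arm or the gripper's body presses on something with over 40 N, if the wrist force passes 120 N, or if a joint passes its speed limit or range.

## Working session

There is one attempt and no reset: what is moved stays moved. The work goes in short steps, Python scripts to look and compute and a tool call to move; the robot and the scene stay as the last step left them, time stands still between calls to the robot, and variables do not carry over. Pictures are saved under pics/ and viewed, at most 10 in all, crops included, and the job is handed in when it is done.

Besides the shell and the picture viewer there is one more tool, called after "Call:" as name(argument=value, ...) on one line, values as JSON. drive_tool: Moves the arm, as the interface text tells. Its arguments: {"type":"object","properties":{"targets":{"type":"array","items":{"type":"array"}},"squeeze":{"type":"number"}},"required":["targets"]}

```bash
mkdir -p pics; ls
python3 - <<'E'
from cell import arm, eyes
import cv2, numpy as np
for n in("side","top","wrist"):
    im=eyes.get_image(n); np.save(f'{n}.npy',im); cv2.imwrite(f'pics/{n}0.png',im[:,:,::-1])
print(arm.read_state())
for n in("side","top","wrist"): print(n,eyes.camera_params(n))
a=np.load('top.npy');b=np.load('side.npy')
cv2.imwrite('pics/both.png',cv2.resize(a,(800,600))[:,:,::-1])
E
```

```text
pics
{'t': 0.15, 'joint_positions': array([-8.05287298e+01,  1.18744772e+01,  8.83847116e+01, -7.65688337e-04,
        7.98417350e+01, -8.62290083e+00]), 'dq': array([ 0.03199961, -0.0277811 , -0.2073369 ,  0.02247994,  0.03354893,
        0.0257053 ]), 'tau': array([-1.14203315e-04, -3.71313572e+01, -2.81813300e+01,  6.99307350e-02,
        3.26458260e-02, -9.57604129e-05]), 'eef_pos': array([ 0.17846949, -0.54596979,  0.21555387]), 'ee_rot': array([[ 9.50546636e-01,  3.10581715e-01, -3.02827217e-04],
       [ 3.10581761e-01, -9.50545085e-01,  1.73527554e-03],
       [ 2.51093930e-04, -1.74351294e-03, -9.99998449e-01]]), 'contact_force': array([-0.64527828, -0.38276728,  0.20860925]), 'ft_torque': array([-0.04403038,  0.03265282, -0.0443376 ]), 'finger_force': 0.0, 'width': 0.09383677839286939}
side {'mtx': array([[402.13350903,   0.        , 260.61786673],
       [  0.        , 402.13350903, 185.4288787 ],
       [  0.        ,   0.        ,   1.        ]]), 'rvec': array([ 2.30032894, -0.38997424,  0.18624318]), 'tvec': array([-0.546832  ,  0.184217  ,  0.91732944])}
top {'mtx': array([[353.55257701,   0.        , 252.39337651],
       [  0.        , 353.55257701, 186.14519963],
       [  0.        ,   0.        ,   1.        ]]), 'rvec': array([ 2.13818126, -2.18614811,  0.07807101]), 'tvec': array([-0.02411624,  0.58189543,  0.82160518])}
wrist {'mtx': array([[292.58823301,   0.        , 254.72021385],
       [  0.        , 292.58823301, 192.93717541],
       [  0.        ,   0.        ,   1.        ]]), 'mount': array([[-9.69410449e-04, -9.58837651e-01, -2.83953200e-01,
         8.21258349e-02],
       [ 9.99999522e-01, -9.65358833e-04, -1.54207067e-04,
        -8.08856818e-04],
       [-1.26257188e-04, -2.83953213e-01,  9.58838129e-01,
        -1.68547157e-01],
       [ 0.00000000e+00,  0.00000000e+00,  0.00000000e+00,
         1.00000000e+00]])}
```

View pics/both.png

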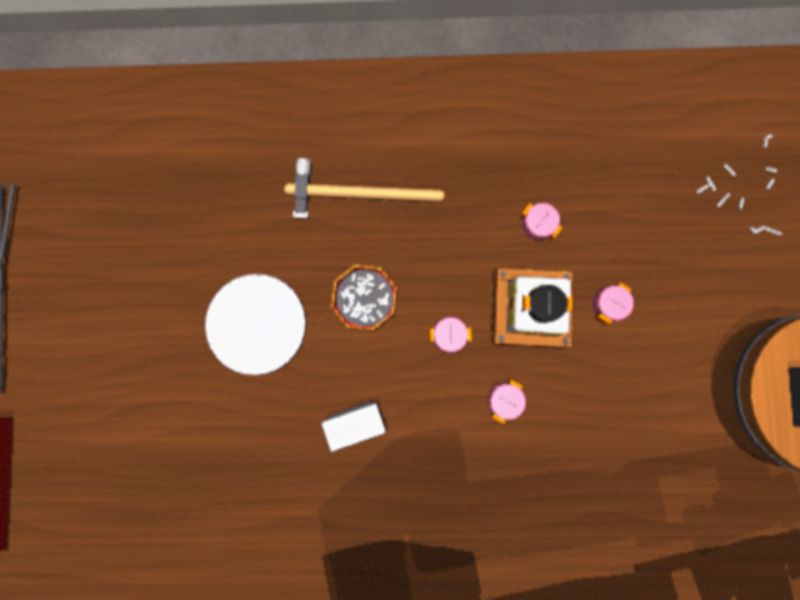

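View pics/side0.png

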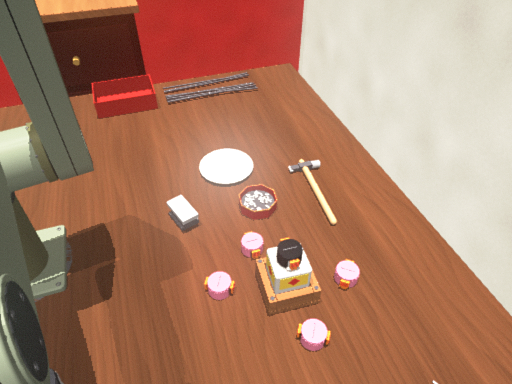

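The top view (800 px scale) shows the black cap at about (547,303) with its tabs left and right. The dish is at (255,324), the tin at (364,297), the anvil at (353,427) and the hammer above them. Four pink look-alikes stand around the stand. The side view agrees with this.

```bash
cat > h.py <<'E'
import numpy as np, cv2
from cell import arm, eyes
from scipy.spatial.transform import Rotation as Rn
def cam(n,st=None):
    p=eyes.camera_params(n)
    if n=='wrist':
        T=np.eye(4);T[:3,:3]=st['ee_rot'];T[:3,3]=st['eef_pos'];T=T@p['mount'];return p['mtx'],T[:3,:3],T[:3,3]
    R=Rn.from_rotvec(p['rvec']).as_matrix();return p['mtx'],R.T,-R.T@p['tvec']
def ray(c,u,z):
    K,R,o=c;d=R@np.linalg.solve(K,np.array([u[0],u[1],1.]));return o+d*(z-o[2])/d[2]
def proj(c,P):
    K,R,o=c;q=K@(R.T@(np.asarray(P)-o));return q[:2]/q[2]
def blobs(m,amin=8):
    n,l,s,c=cv2.connectedComponentsWithStats(m.astype(np.uint8));return [(c[i],s[i,4],s[i,:4],l==i) for i in range(1,n) if s[i,4]>=amin]
def masks(im):
    h=cv2.cvtColor(im,cv2.COLOR_RGB2HSV).astype(int);H,S,V=h[...,0],h[...,1],h[...,2]
    return dict(black=(V<60),orange=(H>8)&(H<22)&(S>190)&(V>190),white=(S<40)&(V>190))
E
python3 - <<'E'
from h import *
for n in('top','side'):
    im=np.load(n+'.npy');c=cam(n);M=masks(im);print(n,c[2])
    for k,z in(('black',.136),('orange',.123),('white',.012)):
        for b in blobs(M[k]):
            if b[1]<6000: print(k,b[0].round(1),b[1],b[2],ray(c,b[0],z).round(4))
E
```

```text
top [ 0.50090989 -0.05508401  0.87193691]
black [  1.4 126.3] 35 [  0 120   4  14] [0.7134 0.5006 0.136 ]
black [  3.8 160. ] 38 [  2 153   5  18] [0.6396 0.4919 0.136 ]
black [  2.  178.3] 47 [  1 169   4  18] [0.6    0.4941 0.136 ]
black [349.8 194. ] 367 [339 183  23  23] [ 0.5499 -0.241   0.136 ]
black [478.6 250.7] 366 [469 205  30  92] [ 0.4288 -0.4949  0.136 ]
black [  1.6 242. ] 26 [  0 235   4  15] [0.4655 0.4885 0.136 ]
black [508.9 251.6] 184 [505 236   7  36] [ 0.4258 -0.555   0.136 ]
black [237.5 366.1] 1654 [210 346  54  38] [ 0.2106 -0.0019  0.136 ]
black [280.6 357.1] 491 [263 348  40  18] [ 0.2268 -0.0884  0.136 ]
black [450.9 352.9] 17 [448 351   8   5] [ 0.2307 -0.4248  0.136 ]
orange [336.9 133.2] 16 [335 130   5   7] [ 0.682 -0.223  0.123]
orange [356.4 147.6] 16 [354 144   6   8] [ 0.6497 -0.2629  0.123 ]
orange [399.8 182.9] 12 [397 181   7   5] [ 0.5717 -0.3501  0.123 ]
orange [337.  193.2] 22 [336 190   3   8] [ 0.553  -0.2174  0.123 ]
orange [364.3 194.3] 20 [363 190   3   9] [ 0.5493 -0.2746  0.123 ]
orange [387.  203.6] 21 [384 201   8   6] [ 0.5287 -0.321
[... 2309 characters left out ...]
29  20] [0.5746 0.0202 0.012 ]
white [181.9 208. ] 458 [167 195  31  27] [0.3821 0.0507 0.012 ]
white [266.8 205.7] 12 [265 204   5   4] [ 0.593  -0.0126  0.012 ]
white [ 50.3 232.6] 234 [ 37 226  27  15] [0.0647 0.0721 0.012 ]
white [251.7 240.4] 254 [242 233  21  16] [ 0.5187 -0.1092  0.012 ]
white [287.  265.4] 571 [267 247  45  32] [ 0.5715 -0.2038  0.012 ]
white [347.4 269.6] 312 [337 261  22  18] [ 0.6962 -0.2589  0.012 ]
white [218.7 281.1] 342 [208 272  23  19] [ 0.4141 -0.1934  0.012 ]
white [  1.9 316. ] 43 [  0 305   5  20] [-0.0222 -0.1297  0.012 ]
white [313.8 330.6] 470 [302 319  25  24] [ 0.5624 -0.3662  0.012 ]
white [434.6 382.2] 9 [433 381   5   3] [ 0.7281 -0.5288  0.012 ]
```

Call:
drive_tool(targets=[[[0,0,0],[0,0,0.126],1],[[0,0,0],[0,0,0.126],1],[[0,0,0],[0,0,0.126],1],[[3.5,-3.25,0],[0,0,0],1],[[3.5,-3.25,0],[0,0,0],1],[[3.5,-3.25,0],[0,0,0],1],[[3.5,-3.25,0],[0,0,0],1],[[3.5,-3.25,0],[0,0,0],1],[[3.5,-3.25,0],[0,0,0],1],[[3.5,-3.25,0],[0,0,0],1],[[3.5,-3.25,0],[0,0,0],1],[[3.5,-3.25,0],[0,0,0],1],[[3.5,-3.25,0],[0,0,0],1],[[0,0,0],[0,0,0],1],[[0,0,0],[0,0,0],1],[[0,0,0],[0,0,0],1]], squeeze=5)

```text
t: 2.15
eef_pos: [0.5471, -0.2449, 0.2163]
ee_rot: [[0.998, -0.064, -0.001], [-0.064, -0.998, -0.0], [-0.001, 0.0, -1.0]]
contact_force: [0.2, 0.5, -0.5]
width: 0.094
finger_force: 0.0
```

Run:
```python
from h import *
st=arm.read_state();im=eyes.get_image('wrist');c=cam('wrist',st);cv2.imwrite('pics/w1.png',im[:,:,::-1]);np.save('w1.npy',im)
print(st['t'],st['eef_pos'].round(4),st['ee_rot'].round(4),st['joint_positions'].round(1),st['contact_force'].round(2))
M=masks(im)
for k,z in(('black',.136),('orange',.123),('white',.102)):
    for b in blobs(M[k],60): print(k,b[0].round(1),b[1],b[2],ray(c,b[0],z).round(4))
```

```text
2.15 [ 0.5471 -0.2449  0.2163] [[ 9.98e-01 -6.38e-02 -7.00e-04]
 [-6.38e-02 -9.98e-01 -0.00e+00]
 [-7.00e-04  1.00e-04 -1.00e+00]] [-32.4  14.8  84.7  -0.   80.5  61.3] [ 0.24  0.5  -0.48]
black [253.6 193.5] 2567 [226 163  56  61] [ 0.5548 -0.244   0.136 ]
black [245.1 316.9] 21680 [  0 213 512 171] [ 0.425  -0.2267  0.136 ]
black [219.5 228.1] 98 [210 220  22  14] [ 0.5237 -0.2105  0.136 ]
black [201.  263.2] 103 [192 259  19  10] [ 0.4888 -0.1893  0.136 ]
black [222.9 341.8] 1178 [114 329 249  40] [ 0.3955 -0.2013  0.136 ]
orange [245.1  36.1] 65 [240  26  13  19] [ 0.6834 -0.2455  0.123 ]
orange [286.   68.4] 69 [280  59  14  18] [ 0.6572 -0.2776  0.123 ]
orange [181.7 205. ] 65 [179 198   6  15] [ 0.5441 -0.1751  0.123 ]
white [266.8  51.8] 233 [249  40  37  27] [ 0.674  -0.2633  0.102 ]
white [ 41.5 155. ] 474 [ 22 136  39  42] [ 0.597  -0.0404  0.102 ]
white [253.5 161.2] 1508 [217 150  75  31] [ 0.5775 -0.2452  0.102 ]
white [ 76.6 168.1] 93 [ 70 159  12  16] [ 0.582  -0.0712  0.102 ]
white [ 53.  181.9] 302 [ 41 171  28  24] [ 0.5697 -0.0444  0.102 ]
white [225.7 213.3] 99 [221 207  14  12] [ 0.5254 -0.2132  0.102 ]
white [280.5 213.7] 106 [272 206  14  14] [ 0.5212 -0.2694  0.102 ]
```

View pics/w1.png

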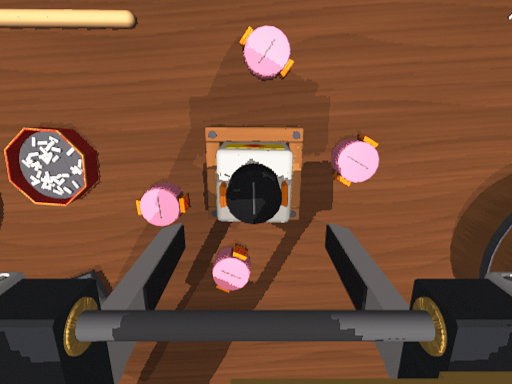

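The wrist view shows the black cap centred at about (254,195), with its tabs at about (223,194) and (285,194). The look-alikes are pink. I'll measure the tab line and the cap's top circle more closely.

Run:
```python
from h import *
st=arm.read_state();c=cam('wrist',st);im=np.load('w1.npy')
h=cv2.cvtColor(im,cv2.COLOR_RGB2HSV).astype(int)
m=(h[...,0]<18)&(h[...,1]>170)&(h[...,2]>90)
m[:,:215]=0;m[:,294:]=0;m[:170]=0;m[:,228:280]=0;m[216:]=0
P=[]
for b in blobs(m,15):print(b[0],b[1],b[2],ray(c,b[0],.128));
print(proj(c,[.551,-.244,.136]))
b=[b for b in blobs(masks(im)['black'],60) if 1500<b[1]<4000][0]
ct=max(cv2.findContours(b[3].astype(np.uint8),0,1)[0],key=len)[:,0]
lo=ct[ct[:,1]>190].astype(float)
W=np.array([ray(c,p,.136)[:2] for p in lo])
A=np.c_[2*W,np.ones(len(W))];s=np.linalg.lstsq(A,(W**2).sum(1),rcond=None)[0];print('circle',s[:2],np.sqrt(s[2]+s[0]**2+s[1]**2))
# mark line on cap top
r=im[168:222,240:268].mean(2);ys,xs=np.where((r>55)&(r<200));pts=np.c_[xs+240,ys+168].astype(float)
print(len(pts)); 
g=[ray(c,p,.136)[:2] for p in pts]; l=cv2.fitLine(np.array(g,np.float32),cv2.DIST_HUBER,0,.01,.01).ravel();print(l)
```

```text
[215.  185.5] 24 [215 174   1  24] [ 0.56232422 -0.20929848  0.128     ]
[284.29452055 193.42465753] 146 [281 181   7  25] [ 0.55070837 -0.27187075  0.128     ]
[222.7862069  194.52413793] 145 [220 182   7  25] [ 0.5533308  -0.21553718  0.128     ]
[253.90103739 197.62876141]
circle [ 0.55112659 -0.24374577] 0.02426681806409716
64
[ 0.9994214  -0.0340116   0.5486073  -0.24357584]
```

Call:
drive_tool(targets=[[[0.39,-0.14,0],[0,0,-0.022],1],[[0,0,2],[0,0,0],1],[[0,0,2],[0,0,0],1],[[0,0,2],[0,0,0],1],[[0,0,1.5],[0,0,0],1],[[0,0,1],[0,0,0],0.9],[[0,0,0.6],[0,0,0],0.8],[[0,0,0],[0,0,0],0.72],[[0,0,0],[0,0,0],0.69],[[0,0,0],[0,0,0],0.69],[[0,0,0],[0,0,0],0.69]], squeeze=5)

```text
t: 3.58
eef_pos: [0.5523, -0.2429, 0.1259]
ee_rot: [[0.999, -0.04, 0.001], [-0.04, -0.999, -0.0], [0.001, 0.0, -1.0]]
contact_force: [-0.1, 0.4, 0.6]
width: 0.0653
finger_force: 0.0
```

Run:
```python
from h import *
st=arm.read_state();im=eyes.get_image('wrist');cv2.imwrite('pics/w2.png',im[120:330,150:360][:,:,::-1].repeat(2,0).repeat(2,1));print(st['eef_pos'].round(4),st['width'],st['contact_force'].round(2))
```

```text
[ 0.5523 -0.2429  0.1259] 0.06533907024381479 [-0.06  0.39  0.58]
```

View pics/w2.png

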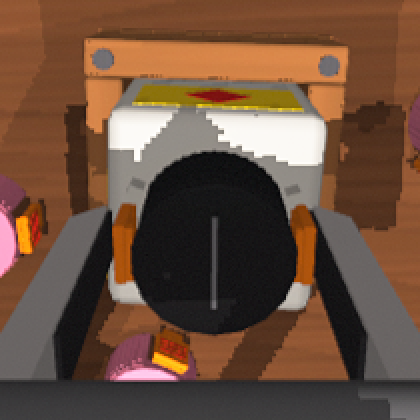

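The fingers stand on either side of the tabs with a small gap. I'll close lightly to feel whether they are centred.

Call:
drive_tool(targets=[[[0,0,0.08],[0,0,0],0.66],[[0,0,0],[0,0,0],0.64],[[0,0,0],[0,0,0],0.62],[[0,0,0],[0,0,0],0.6],[[0,0,0],[0,0,0],0.58],[[0,0,0],[0,0,0],0.58]], squeeze=7)

```text
t: 4.38
eef_pos: [0.5524, -0.2432, 0.1252]
ee_rot: [[0.999, -0.04, 0.001], [-0.04, -0.999, -0.001], [0.001, 0.001, -1.0]]
contact_force: [-0.7, -2.2, 4.6]
width: 0.0578
finger_force: 7.0
```

Call:
drive_tool(targets=[[[0,0.06,0],[0,0,0],0.58],[[0,0,0],[0,0,0],0.56],[[0,0,0],[0,0,0],0.54],[[0,0,0],[0,0,0],0.52]], squeeze=12)

```text
t: 4.88
eef_pos: [0.5524, -0.2436, 0.1249]
ee_rot: [[0.999, -0.04, 0.001], [-0.04, -0.999, -0.0], [0.001, 0.0, -1.0]]
contact_force: [-0.2, -3.0, 4.6]
width: 0.0534
finger_force: 12.0
```

Call:
drive_tool(targets=[[[0,0,0],[0,0,0],0.5],[[0,0,0],[0,0,0],0.5],[[0,0,0],[0,0,0],0.5]], squeeze=17)

```text
t: 5.25
eef_pos: [0.5523, -0.2437, 0.1248]
ee_rot: [[0.999, -0.04, 0.001], [-0.04, -0.999, -0.001], [0.001, 0.001, -1.0]]
contact_force: [0.4, -2.9, 5.0]
width: 0.0526
finger_force: 17.0
```

Width 52.6 mm means both tabs are fully in. I'll start turning and watch the torque.

Call:
drive_tool(targets=[[[0,0.04,-0.02],[0,0,0],0.5],[[0,0,0],[0,0,-0.03],0.5],[[0,0,0],[0,0,-0.03],0.5],[[0,0,0],[0,0,-0.03],0.5],[[0,0,0],[0,0,-0.02],0.5],[[0,0,0],[0,0,0],0.5]])

```text
t: 6.0
eef_pos: [0.5518, -0.2432, 0.1247]
ee_rot: [[0.997, 0.071, -0.001], [0.071, -0.997, 0.001], [-0.001, -0.001, -1.0]]
contact_force: [0.2, -0.7, 4.9]
width: 0.0524
finger_force: 17.0
```

```bash
cat > s.py <<'E'
from h import *
s=arm.read_state();R=s['ee_rot'];print(round(s['t'],2),s['eef_pos'].round(4),'yaw',np.degrees(np.arctan2(R[1,0],R[0,0])).round(2),'F',s['contact_force'].round(1),'Ftool',(R.T@s['contact_force']).round(1),'M',s['ft_torque'].round(3),s['width'].round(4),s['finger_force'])
E
python3 s.py
```

```text
Traceback (most recent call last):
  File "s.py", line 2, in <module>
    s=arm.read_state();R=s['ee_rot'];print(round(s['t'],2),s['eef_pos'].round(4),'yaw',np.degrees(np.arctan2(R[1,0],R[0,0])).round(2),'F',s['contact_force'].round(1),'Ftool',(R.T@s['contact_force']).round(1),'M',s['ft_torque'].round(3),s['width'].round(4),s['finger_force'])
                                                                                                                                                                                                                                            ^^^^^^^^^^^^^^^^
AttributeError: 'float' object has no attribute 'round'
```

```bash
sed -i "s/s\['width'\].round(4)/round(s['width'],4)/" s.py; python3 s.py
```

```text
6.0 [ 0.5518 -0.2432  0.1247] yaw 4.07 F [ 0.2 -0.7  4.9] Ftool [ 0.2  0.7 -4.9] M [-0.303 -0.011 -0.066] 0.0524 16.990151703357697
```

Call:
drive_tool(targets=[[[0,0,0],[0,0,-0.04],0.5],[[0,0,0],[0,0,-0.04],0.5],[[0,0,0],[0,0,-0.04],0.5],[[0,0,0],[0,0,-0.04],0.5],[[0,0,0],[0,0,-0.04],0.5],[[0,0,0],[0,0,-0.04],0.5],[[0,0,0],[0,0,-0.02],0.5],[[0,0,0],[0,0,0],0.5]])

```text
t: 7.0
eef_pos: [0.5515, -0.2433, 0.1246]
ee_rot: [[0.946, 0.325, -0.001], [0.325, -0.946, 0.001], [-0.001, -0.001, -1.0]]
contact_force: [0.1, -1.5, 5.0]
width: 0.0527
finger_force: 17.0
```

```bash
python3 s.py
```

```text
7.0 [ 0.5515 -0.2433  0.1246] yaw 18.96 F [ 0.1 -1.5  5. ] Ftool [-0.4  1.4 -5. ] M [-0.323  0.026 -0.057] 0.0527 16.991037726402283
```

Call:
drive_tool(targets=[[[0,0,0],[0,0,-0.02],0.5],[[0,0,0],[0,0,-0.02],0.5],[[0,0,0],[0,0,-0.02],0.5]])

```text
t: 7.38
eef_pos: [0.5515, -0.2433, 0.1246]
ee_rot: [[0.924, 0.382, -0.001], [0.382, -0.924, 0.001], [-0.001, -0.001, -1.0]]
contact_force: [-0.1, -2.3, 6.3]
width: 0.0526
finger_force: 17.0
```

```bash
python3 s.py
```

```text
7.38 [ 0.5515 -0.2433  0.1246] yaw 22.43 F [-0.1 -2.3  6.3] Ftool [-0.9  2.  -6.3] M [-0.311  0.049 -0.082] 0.0526 16.989694833755493
```

Call:
drive_tool(targets=[[[0,0,0],[0,0,-0.02],0.5],[[0,0,0],[0,0,-0.02],0.5]])

```text
t: 7.62
eef_pos: [0.5515, -0.2432, 0.1246]
ee_rot: [[0.908, 0.418, -0.001], [0.418, -0.908, 0.001], [-0.001, -0.002, -1.0]]
contact_force: [-0.7, -0.4, 4.6]
width: 0.0528
finger_force: 17.0
```

```bash
python3 s.py
```

```text
7.62 [ 0.5515 -0.2432  0.1246] yaw 24.72 F [-0.7 -0.4  4.6] Ftool [-0.8  0.1 -4.6] M [-0.404  0.066 -0.043] 0.0528 16.994097232818604
```

Call:
drive_tool(targets=[[[0,0,0],[0,0,-0.02],0.5],[[0,0,0],[0,0,-0.02],0.5],[[0,0,0],[0,0,-0.02],0.5]])

```text
t: 8.0
eef_pos: [0.5515, -0.2432, 0.1246]
ee_rot: [[0.882, 0.472, -0.001], [0.472, -0.882, 0.001], [-0.001, -0.002, -1.0]]
contact_force: [-0.1, -1.9, 5.4]
width: 0.0526
finger_force: 17.0
```

```bash
python3 s.py
```

```text
8.0 [ 0.5515 -0.2432  0.1246] yaw 28.16 F [-0.1 -1.9  5.4] Ftool [-1.   1.6 -5.4] M [-0.345  0.058 -0.031] 0.0526 16.994410157203674
```

Call:
drive_tool(targets=[[[0,0,0],[0,0,-0.02],0.5],[[0,0,0],[0,0,-0.02],0.5]])

```text
t: 8.25
eef_pos: [0.5515, -0.2432, 0.1246]
ee_rot: [[0.862, 0.507, -0.001], [0.507, -0.862, 0.001], [-0.0, -0.002, -1.0]]
contact_force: [-0.7, -1.1, 4.3]
width: 0.0531
finger_force: 17.0
```

```bash
python3 s.py
```

```text
8.25 [ 0.5515 -0.2432  0.1246] yaw 30.45 F [-0.7 -1.1  4.3] Ftool [-1.2  0.6 -4.3] M [-0.334  0.072 -0.024] 0.0531 16.994493305683136
```

Call:
drive_tool(targets=[[[0,0,0],[0,0,-0.02],0.5],[[0,0,0],[0,0,-0.02],0.5],[[0,0,0],[0,0,-0.02],0.5]])

```text
t: 8.62
eef_pos: [0.5515, -0.2432, 0.1246]
ee_rot: [[0.83, 0.558, -0.001], [0.558, -0.83, 0.001], [-0.0, -0.002, -1.0]]
contact_force: [-0.1, -1.4, 5.2]
width: 0.0524
finger_force: 17.0
```

```bash
python3 s.py
```

```text
8.62 [ 0.5515 -0.2432  0.1246] yaw 33.89 F [-0.1 -1.4  5.2] Ftool [-0.9  1.1 -5.2] M [-0.239  0.042  0.031] 0.0524 16.989222764968872
```

```bash
cat > l.py <<'E'
from h import *
import sys
st=arm.read_state();im=eyes.get_image('wrist');cv2.imwrite(sys.argv[1],im[120:330,150:360][:,:,::-1].repeat(2,0).repeat(2,1))
def ang(im):
    g=im[220:285,240:275].astype(int).mean(2);ys,xs=np.where(g>60)
    l=cv2.fitLine(np.c_[xs,ys].astype(np.float32),cv2.DIST_HUBER,0,.01,.01).ravel();return len(xs),np.degrees(np.arctan2(l[0],l[1])),l[2:]+[240,220]
print(ang(im)); print(ang(np.pad(cv2.imread('pics/w2.png')[::2,::2],((120,54),(150,152),(0,0)))))
E
python3 l.py pics/w3.png
```

```text
(96, np.float32(0.5339748), array([254.69999981, 246.10000038]))
(99, np.float32(178.86255), array([256.60000038, 245.5       ]))
```

Call:
drive_tool(targets=[[[0,0,0],[0,0,-0.02],0.5],[[0,0,0],[0,0,-0.02],0.5],[[0,0,0],[0,0,-0.01],0.5]])

```text
t: 9.05
eef_pos: [0.5515, -0.2431, 0.1246]
ee_rot: [[0.801, 0.598, -0.001], [0.598, -0.801, 0.001], [-0.0, -0.002, -1.0]]
contact_force: [0.1, -1.9, 6.2]
width: 0.0525
finger_force: 17.0
```

```bash
python3 s.py
```

```text
9.05 [ 0.5515 -0.2431  0.1246] yaw 36.74 F [ 0.1 -1.9  6.2] Ftool [-1.1  1.5 -6.2] M [-0.26   0.054 -0.069] 0.0525 16.99349820613861
```

The mark on the cap turns with the gripper, so the grip isn't slipping. I'll carry on.

Call:
drive_tool(targets=[[[0,0,0],[0,0,-0.02],0.5],[[0,0,0],[0,0,-0.02],0.5],[[0,0,0],[0,0,-0.01],0.5]])

```text
t: 9.43
eef_pos: [0.5516, -0.2431, 0.1246]
ee_rot: [[0.77, 0.638, -0.001], [0.638, -0.77, 0.001], [-0.0, -0.002, -1.0]]
contact_force: [-0.1, -0.3, 5.2]
width: 0.0526
finger_force: 17.0
```

```bash
python3 s.py
```

```text
9.43 [ 0.5516 -0.2431  0.1246] yaw 39.61 F [-0.1 -0.3  5.2] Ftool [-0.3  0.2 -5.2] M [-0.263 -0.053 -0.021] 0.0526 16.990748047828674
```

Call:
drive_tool(targets=[[[0,0,0],[0,0,-0.02],0.5],[[0,0,0],[0,0,-0.02],0.5],[[0,0,0],[0,0,-0.01],0.5]])

```text
t: 9.8
eef_pos: [0.5516, -0.243, 0.1246]
ee_rot: [[0.738, 0.675, -0.001], [0.675, -0.738, 0.002], [0.0, -0.002, -1.0]]
contact_force: [-0.2, -0.1, 5.4]
width: 0.0529
finger_force: 17.0
```

```bash
python3 s.py
```

```text
9.8 [ 0.5516 -0.243   0.1246] yaw 42.47 F [-0.2 -0.1  5.4] Ftool [-0.3 -0.1 -5.4] M [-0.289  0.047 -0.025] 0.0529 16.99127823114395
```

Call:
drive_tool(targets=[[[0,0,0],[0,0,-0.02],0.5],[[0,0,0],[0,0,-0.02],0.5],[[0,0,0],[0,0,-0.01],0.5]])

```text
t: 10.18
eef_pos: [0.5519, -0.2432, 0.1247]
ee_rot: [[0.703, 0.711, -0.0], [0.711, -0.703, 0.001], [0.0, -0.001, -1.0]]
contact_force: [0.4, -0.7, 4.8]
width: 0.053
finger_force: 17.0
```

```bash
python3 s.py
```

```text
10.18 [ 0.5519 -0.2432  0.1247] yaw 45.32 F [ 0.4 -0.7  4.8] Ftool [-0.2  0.8 -4.8] M [-0.365 -0.142 -0.162] 0.053 16.991329193115234
```

The torque is rising, so this is probably the stop. I'll take one small step to confirm.

Call:
drive_tool(targets=[[[0,0,0],[0,0,-0.01],0.5],[[0,0,0],[0,0,0],0.5]])

```text
t: 10.42
eef_pos: [0.552, -0.2434, 0.1247]
ee_rot: [[0.697, 0.717, -0.0], [0.717, -0.697, 0.001], [0.001, -0.001, -1.0]]
contact_force: [0.5, -0.5, 4.4]
width: 0.0524
finger_force: 17.0
```

```bash
python3 s.py
```

```text
10.43 [ 0.552  -0.2434  0.1247] yaw 45.84 F [ 0.5 -0.5  4.4] Ftool [-0.   0.7 -4.4] M [-0.234 -0.225 -0.077] 0.0524 16.989116370677948
```

Call:
drive_tool(targets=[[[0,0,0],[0,0,-0.015],0.5],[[0,0,0],[0,0,0],0.5]])

```text
t: 10.68
eef_pos: [0.5521, -0.2435, 0.1247]
ee_rot: [[0.686, 0.728, 0.0], [0.728, -0.686, 0.001], [0.001, -0.0, -1.0]]
contact_force: [0.9, 0.4, 3.7]
width: 0.0527
finger_force: 17.0
```

```bash
python3 s.py
```

```text
10.68 [ 0.5521 -0.2435  0.1247] yaw 46.69 F [0.9 0.4 3.7] Ftool [ 1.   0.4 -3.7] M [-0.157 -0.303 -0.133] 0.0527 16.998417377471924
```

Call:
drive_tool(targets=[[[0,0,0],[0,0,-0.02],0.5],[[0,0,0],[0,0,0],0.5]])

```text
t: 10.92
eef_pos: [0.552, -0.2435, 0.1247]
ee_rot: [[0.671, 0.741, -0.0], [0.741, -0.671, 0.001], [0.0, -0.001, -1.0]]
contact_force: [0.4, 0.0, 3.7]
width: 0.0528
finger_force: 17.0
```

```bash
python3 s.py
```

```text
10.93 [ 0.552  -0.2435  0.1247] yaw 47.84 F [0.4 0.  3.7] Ftool [ 0.3  0.3 -3.7] M [-0.082 -0.298 -0.163] 0.0528 17.000858187675476
```

```bash
python3 l.py pics/w4.png; python3 s.py
```

```text
(100, np.float32(179.89948), array([255.        , 241.70000076]))
(99, np.float32(178.86255), array([256.60000038, 245.5       ]))
10.97 [ 0.552  -0.2435  0.1247] yaw 47.83 F [1.8 0.9 4.8] Ftool [ 1.9  0.7 -4.8] M [-0.008 -0.253 -0.102] 0.0528 17.000484466552734
```

View pics/w4.png

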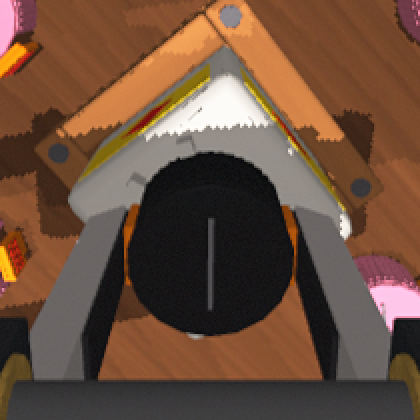

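View pics/w3.png

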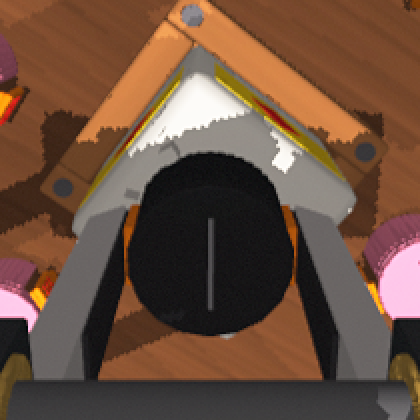

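In both pictures the cap sits the same way in the fingers, so it is still following. I'll continue in small steps.

Call:
drive_tool(targets=[[[0,0,0],[0,0,-0.015],0.5],[[0,0,0],[0,0,-0.015],0.5],[[0,0,0],[0,0,0],0.5]])

```text
t: 11.35
eef_pos: [0.5519, -0.2436, 0.1247]
ee_rot: [[0.649, 0.761, -0.0], [0.761, -0.649, 0.0], [0.0, -0.001, -1.0]]
contact_force: [1.4, 0.7, 3.4]
width: 0.0524
finger_force: 17.0
```

```bash
python3 s.py
```

```text
11.35 [ 0.5519 -0.2436  0.1247] yaw 49.55 F [1.4 0.7 3.4] Ftool [ 1.4  0.7 -3.4] M [ 0.049 -0.279 -0.251] 0.0524 17.01876997947693
```

Torque is at 0.25 N·m and climbing steadily, which is the stop. I'll ease back about 2.5°.

Call:
drive_tool(targets=[[[0,0,0],[0,0,0.02],0.5],[[0,0,0],[0,0,0.025],0.5],[[0,0,0],[0,0,0],0.5]])

```text
t: 11.72
eef_pos: [0.552, -0.2437, 0.125]
ee_rot: [[0.682, 0.731, -0.0], [0.731, -0.682, 0.0], [-0.0, -0.0, -1.0]]
contact_force: [-0.2, 0.6, 4.1]
width: 0.0524
finger_force: 17.0
```

```bash
python3 s.py
```

```text
11.72 [ 0.552  -0.2437  0.125 ] yaw 46.98 F [-0.2  0.6  4.1] Ftool [ 0.3 -0.6 -4.1] M [ 0.197 -0.15   0.013] 0.0524 16.985842287540436
```

Call:
drive_tool(targets=[[[0,0,-0.1],[0,0,0],0.5],[[0,0,-0.1],[0,0,0],0.5],[[0,0,0],[0,0,0],0.5]])

```text
t: 12.1
eef_pos: [0.5519, -0.2437, 0.1266]
ee_rot: [[0.682, 0.731, -0.0], [0.731, -0.682, 0.0], [0.0, -0.0, -1.0]]
contact_force: [0.9, 0.5, 3.2]
width: 0.0525
finger_force: 17.0
```

```bash
python3 s.py
```

```text
12.1 [ 0.5519 -0.2437  0.1266] yaw 46.97 F [0.9 0.5 3.2] Ftool [ 1.   0.3 -3.2] M [ 0.137 -0.278 -0.007] 0.0525 16.980873942375183
```

Call:
drive_tool(targets=[[[0,0,-0.1],[0,0,0],0.5],[[0,0,-0.05],[0,0,0],0.5],[[0,0,0],[0,0,0],0.5]])

```text
t: 12.48
eef_pos: [0.5517, -0.2437, 0.1276]
ee_rot: [[0.682, 0.731, -0.001], [0.731, -0.682, 0.0], [-0.0, -0.001, -1.0]]
contact_force: [1.7, 0.7, -1.7]
width: 0.0529
finger_force: 17.0
```

```bash
python3 s.py
```

```text
12.47 [ 0.5517 -0.2437  0.1276] yaw 46.96 F [ 1.7  0.7 -1.7] Ftool [1.6 0.8 1.7] M [ 0.008 -0.371 -0.099] 0.0529 16.97036236524582
```

Call:
drive_tool(targets=[[[0,0,-0.05],[0,0,0],0.5],[[0,0,0],[0,0,0],0.5],[[0,0,0],[0,0,0],0.5]])

```text
t: 12.85
eef_pos: [0.5517, -0.2438, 0.1287]
ee_rot: [[0.682, 0.731, -0.001], [0.731, -0.682, 0.0], [-0.0, -0.001, -1.0]]
contact_force: [1.5, -0.6, -1.9]
width: 0.0532
finger_force: 17.0
```

```bash
python3 s.py
```

```text
12.85 [ 0.5517 -0.2438  0.1287] yaw 46.97 F [ 1.5 -0.6 -1.9] Ftool [0.6 1.5 1.9] M [-0.115 -0.188 -0.029] 0.0532 16.969730257987976
```

Call:
drive_tool(targets=[[[0,0,-0.1],[0,0,0],0.5],[[0,0,-0.1],[0,0,0],0.5],[[0,0,0],[0,0,0],0.5]])

```text
t: 13.22
eef_pos: [0.5519, -0.2438, 0.1311]
ee_rot: [[0.682, 0.731, -0.0], [0.731, -0.682, 0.0], [-0.0, -0.0, -1.0]]
contact_force: [0.9, -1.3, -0.7]
width: 0.0527
finger_force: 17.0
```

```bash
python3 s.py
```

```text
13.22 [ 0.5519 -0.2438  0.1311] yaw 46.97 F [ 0.9 -1.3 -0.7] Ftool [-0.4  1.6  0.7] M [-0.155 -0.009 -0.033] 0.0527 16.972458064556122
```

It is free and only the cap's weight is left. I'll lift it clear and carry it over the dish.

Call:
drive_tool(targets=[[[0,0,-0.3],[0,0,0],0.5],[[0,0,-0.5],[0,0,0],0.5],[[0,0,-0.5],[0,0,0],0.5],[[0,0,-0.8],[0,0,0],0.5],[[0,0,-1],[0,0,0],0.5],[[0,0,-1.5],[0,0,0],0.5],[[0,0,-1.5],[0,0,0],0.5],[[0,0,0],[0,0,0],0.5],[[0,0,0],[0,0,0],0.5]])

```text
t: 14.35
eef_pos: [0.5519, -0.2437, 0.1918]
ee_rot: [[0.682, 0.731, -0.0], [0.731, -0.682, 0.0], [-0.0, -0.0, -1.0]]
contact_force: [-0.4, 0.5, -1.6]
width: 0.0524
finger_force: 17.0
```

```bash
python3 s.py
python3 - <<'E'
from h import *
im=eyes.get_image('side');cv2.imwrite('pics/s5.png',im[180:340,200:400][:,:,::-1].repeat(3,0).repeat(3,1))
E
```

```text
14.35 [ 0.5519 -0.2437  0.1918] yaw 46.97 F [-0.4  0.5 -1.6] Ftool [ 0.1 -0.7  1.6] M [-0.05  -0.015  0.001] 0.0524 16.972025334835052
```

View pics/s5.png

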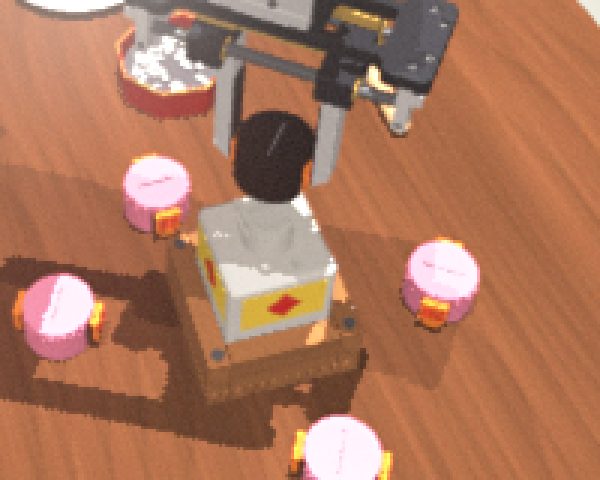

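The cap is off in the gripper and the jar is still seated in its stand. Next I move over the dish.

Call:
drive_tool(targets=[[[1.5,-1.5,0],[0,0,0],0.5],[[3,-3,0],[0,0,0],0.5],[[3,-3,0],[0,0,0],0.5],[[3,-3,0],[0,0,0],0.5],[[3,-3,0],[0,0,0],0.5],[[3,-3,0],[0,0,0],0.5],[[3,-3,0],[0,0,0],0.5],[[3,-3,0],[0,0,0],0.5],[[3,-3,0],[0,0,0],0.5],[[3,-3,0],[0,0,0],0.5],[[1.4,-1.6,0],[0,0,0],0.5],[[0,0,0],[0,0,0],0.5],[[0,0,3],[0,0,0],0.5],[[0,0,3],[0,0,0],0.5],[[0,0,3],[0,0,0],0.5],[[0,0,2],[0,0,0],0.5],[[0,0,0],[0,0,0],0.5],[[0,0,0],[0,0,0],0.5]])

```text
t: 16.65
eef_pos: [0.5366, 0.1798, 0.0827]
ee_rot: [[0.683, 0.731, 0.001], [0.731, -0.683, 0.0], [0.001, 0.001, -1.0]]
contact_force: [1.0, 0.3, -0.7]
width: 0.0525
finger_force: 17.0
```

```bash
python3 s.py
python3 - <<'E'
from h import *
st=arm.read_state();c=cam('wrist',st);im=eyes.get_image('wrist');cv2.imwrite('pics/w6.png',im[:,:,::-1])
for b in blobs(masks(im)['white'],1500): print(b[0].round(1),b[1],b[2],ray(c,b[0],.012).round(4))
E
```

```text
16.65 [0.5366 0.1798 0.0827] yaw 46.94 F [ 1.   0.3 -0.7] Ftool [0.8 0.5 0.7] M [-0.023 -0.034  0.038] 0.0525 16.972247064113617
[252.5 154.2] 10110 [164 111 178 117] [0.5652 0.2147 0.012 ]
```

View pics/w6.png

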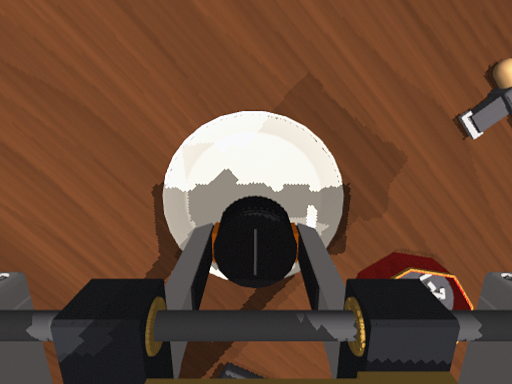

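The dish's rim spans columns 164–343 and its top is at row 111. The cap hangs over its middle, so I'll lower it.

Call:
drive_tool(targets=[[[0,0,1.5],[0,0,0],0.5],[[0,0,1.5],[0,0,0],0.5],[[0,0,1.2],[0,0,0],0.5],[[0,0,0.8],[0,0,0],0.5],[[0,0,0.3],[0,0,0],0.5],[[0,0,0.1],[0,0,0],0.5],[[0,0,0.1],[0,0,0],0.5],[[0,0,0],[0,0,0],0.5]])

```text
t: 17.7
eef_pos: [0.5363, 0.1802, 0.0272]
ee_rot: [[0.682, 0.731, 0.001], [0.731, -0.682, 0.0], [0.001, 0.0, -1.0]]
contact_force: [0.3, -0.1, -0.6]
width: 0.0522
finger_force: 17.0
```

Call:
drive_tool(targets=[[[0,0,0.07],[0,0,0],0.5],[[0,0,0],[0,0,0],0.5]])

```text
t: 17.95
eef_pos: [0.5363, 0.1802, 0.0265]
ee_rot: [[0.682, 0.731, 0.001], [0.731, -0.682, 0.0], [0.001, 0.0, -1.0]]
contact_force: [-0.4, 0.3, 0.7]
width: 0.0528
finger_force: 17.0
```

Call:
drive_tool(targets=[[[0,0,0.06],[0,0,0],0.5],[[0,0,0],[0,0,0],0.5]])

```text
t: 18.2
eef_pos: [0.5364, 0.1803, 0.0264]
ee_rot: [[0.682, 0.731, 0.001], [0.731, -0.682, 0.0], [0.001, 0.0, -1.0]]
contact_force: [-2.6, -0.4, 4.9]
width: 0.0523
finger_force: 17.0
```

Call:
drive_tool(targets=[[[0,0,0.05],[0,0,0],0.5],[[0,0,0],[0,0,0],0.5]])

```text
t: 18.45
eef_pos: [0.5364, 0.1803, 0.0263]
ee_rot: [[0.682, 0.731, 0.001], [0.731, -0.682, 0.0], [0.0, 0.0, -1.0]]
contact_force: [-3.0, -0.4, 8.1]
width: 0.0529
finger_force: 17.0
```

The cap is resting on the dish floor. I'll relieve the load, release slowly and retreat.

Call:
drive_tool(targets=[[[0,0,-0.06],[0,0,0],0.5],[[0,0,0],[0,0,0],0.57],[[0,0,0],[0,0,0],0.6],[[0,0,0],[0,0,0],0.63],[[0,0,0],[0,0,0],0.66],[[0,0,0],[0,0,0],0.7],[[0,0,0],[0,0,0],0.8],[[0,0,0],[0,0,0],0.85],[[0,0,-0.5],[0,0,0],0.85],[[0,0,-1],[0,0,0],0.85],[[0,0,-2],[0,0,0],0.85],[[0,0,-3],[0,0,0],0.9],[[0,0,-4],[0,0,0],1],[[0,0,-4],[0,0,0],1],[[0,0,0],[0,0,0],1],[[0,0,0],[0,0,0],1]])

```text
t: 20.45
eef_pos: [0.5355, 0.1801, 0.1704]
ee_rot: [[0.682, 0.731, -0.0], [0.731, -0.682, -0.0], [-0.0, -0.0, -1.0]]
contact_force: [0.7, -0.2, -0.0]
width: 0.0939
finger_force: 0.0
```

```bash
python3 s.py
python3 - <<'E'
from h import *
im=eyes.get_image('side');cv2.imwrite('pics/s7.png',im[100:340,150:400][:,:,::-1].repeat(2,0).repeat(2,1))
st=arm.read_state();c=cam('wrist',st);im=eyes.get_image('wrist')
for b in blobs(masks(im)['black'],500): print(b[0].round(1),b[1],b[2],ray(c,b[0],.037).round(4))
E
```

```text
20.45 [0.5355 0.1801 0.1704] yaw 46.97 F [ 0.7 -0.2 -0. ] Ftool [0.4 0.6 0. ] M [ 0.047 -0.068  0.023] 0.0939 0.0
[255.5 183.5] 1781 [233 159  46  50] [0.5371 0.183  0.037 ]
[238.  322.2] 31297 [  0 225 512 159] [0.4004 0.0683 0.037 ]
```

View pics/s7.png

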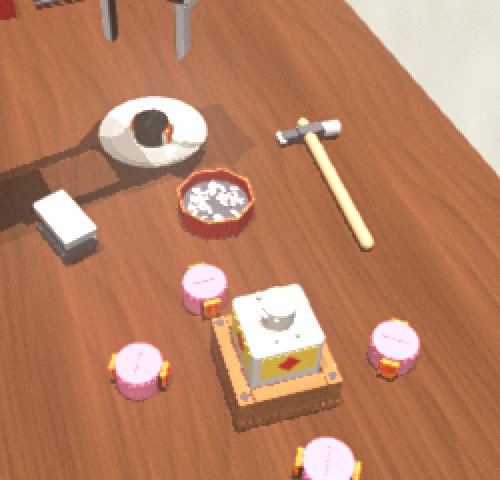

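The cap is upright in the middle of the dish, the jar is seated in its stand, and the tin, hammer and anvil haven't moved. I'll hand it in.

```bash
python3 -c "
from cell import arm
print(arm.close_job())"
```

```text
the job is handed in; nothing more can be done
None
```

The jar is open and the cap stands top side up in the middle of the dish, with the jar still down in its stand and the tin, hammer and anvil unmoved; I handed the job in at about 20.5 s, and no verdict came back.

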